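# Gauge the bore of a seal stone and fit the dowel that suits it

## Task

Take the depth rod from its stand, lower it gently into the bore of the seal stone held in the vice until it rests on the bottom, hold it there for a moment to read how deep it went, and put the rod back in its stand. Then fit the one dowel from the rack that stands 35 mm proud of the stone when it sits on the bottom of that bore, and let it go; leave the other two dowels in the rack and disturb nothing else. The stone chips easily: press with no more than a light hand.

Things in the scene. Friction and masses are not known exactly. Their poses are not given: they have to be found in the camera images.
- bore (a point): Centre of the mouth of the blind bore in the level top face of the seal stone held in the vice, 75 mm above the table. The bore is vertical, round, 12 mm in diameter, with a 2 mm bevel at the mouth. Its flat, rigid floor lies 18, 27 or 36 mm below the face; which of them is not known beforehand. z up.
- vice: Dark wooden vice with a brass screw, fixed, holding the pink-brown seal stone (40 x 40 mm, 75 mm high, fixed too) at its middle. Jaws (52 mm high) and base (130 x 160 mm) are lower than the stone. Origin on the table under the bore. Two spare bored stones, red-brown and grey-green, stand beyond it and are not used.
- rod_grip (a point): Depth rod: 8 mm steel rod, 50 mm long, under a blue plastic handle 22 mm in diameter and 48 mm high. This point is on the axis of the handle at its half height, 74 mm above the rod's flat tip and 24 mm above the handle's flat underside (the shoulder). z runs up along the rod. It starts upright in the grey stand. About 100 g.
- rod: The depth rod itself, origin at its flat lower tip on its axis, z up along the rod.
- stand_hole (a point): Centre of the mouth of the vertical 11 mm through hole in the grey stand (70 x 70 x 60 mm high block, fixed). The mouth has a 2 mm bevel and lies 60 mm above the table. The rod hangs in it by its shoulder, tip 50 mm below the mouth.
- rack_top (a point): Centre of the top face, 40 mm above the table, of the light wooden dowel rack (fixed block, 70 mm along its x, 170 mm along its y). Three holes 12 mm in diameter and 15 mm deep lie in a row along its y, 55 mm apart, the middle one at this point; a dowel stands in each. The order of the dowels varies. The yaw of this frame is that of the rack.
- short_mid (a point): The short dowel: a plain brass-yellow round pin 10 mm in diameter and 53 mm long (35 g), standing upright in a hole of the rack, foot 15 mm below the rack's top. This point is at its centre, half-way up. z along the dowel, up. It stands the wanted 35 mm proud in a bore 18 mm deep.
- short_top (a point): Top end of the short dowel, on its axis, 26.5 mm above its centre.
- short: The short dowel, origin at its lower end.
- middle_mid (a point): The middle dowel: a plain dark grey steel round pin 10 mm in diameter and 62 mm long (35 g), standing upright in a hole of the rack, foot 15 mm below the rack's top. This point is at its centre, half-way up. z along the dowel, up. It stands the wanted 35 mm proud in a bore 27 mm deep.
- middle_top (a point): Top end of the middle dowel, on its axis, 31 mm above its centre.
- middle: The middle dowel, origin at its lower end.
- long_mid (a point): The long dowel: a plain red round pin 10 mm in diameter and 71 mm long (35 g), standing upright in a hole of the rack, foot 15 mm below the rack's top. This point is at its centre, half-way up. z along the dowel, up. It stands the wanted 35 mm proud in a bore 36 mm deep.
- long_top (a point): Top end of the long dowel, on its axis, 35.5 mm above its centre.
- long: The long dowel, origin at its lower end.
- paste_jar: bystander: round lidded jar of seal paste, 60 mm across, 38 mm high, origin under its centre
- lion_seal: bystander: cream stone seal with a knob, 26 x 26 x 64 mm, origin under its centre
- green_seal: bystander: green glass seal blank, 22 x 22 x 55 mm, origin under its centre
- brush: bystander: brush lying on the table
- graver: bystander: graver with a handle, lying on the table
- ruler: bystander: aluminium rule, 150 x 24 x 5 mm, lying on the table, origin under its centre
Mind the look-alikes: they are no part of the job. Of the things like the rod, leave any that is green or pink; of the rest the larger one is meant.

How it is judged:
By the outcome, as a careful person would: the job done as asked, in the order asked, and still so for the second after the job is handed in, with the robot touching nothing.
It also fails if it takes over 64 s, if anything falls off the work surface, if the arm or the gripper's body presses on something with over 40 N, if the wrist force passes 120 N, or if a joint passes its speed limit or range.

## Robot

A 6-joint arm with a two-finger parallel gripper is mounted at the origin on the work surface. World frame = base frame: x ahead of the robot, y to its left, z up, the work surface at z = 0. Lengths are in m, angles in rad, forces in N, time in s.
With the tool pointing down it reaches from about 0.325 to 0.9 m from the base axis. Payload 6.1 kg.
Tool frame: the origin (TCP) lies at the very end of the fingers, on their centre line; the grasp point (between the pads) lies 19 mm behind it; x points along the fingers, y is the direction in which the jaws open and shut, and the axes are right-handed (so a half turn about x gives the same grasp; the last joint's range is limited). The gripper opens to 87 mm and grips with 3 to 60 N. Pads are 19 mm wide; open, the fingers measure 117 mm over their backs; the gripper's body (75 mm by 190 mm) begins 51 mm behind the grasp point.
Start: joints at [-1.462, 0.22, 1.526, -0, 1.395, -0.126], TCP at [0.145, -0.608, 0.223] pointing down, gripper open.
Joint ranges: [-2.98, 2.98], [-0.91, 2.08], [0.09, 2.57], [-1.24, 4.39], [0.2, 2.65], [-2.68, 2.68]. Speed limits (rad/s): [2.57, 2.57, 3.01, 3.14, 3.14, 3.14].

## Interface

Orientations are given as a rotation vector (axis times angle).
In Python, from rig import get_obs, camera, close_job gives the robot as it stands.
- The arm moves only by the tool jog_arm, never from a script. Its argument "deltas" is a list that holds one entry, the list of rows, each a list of 7 numbers: the shift along the tool's x, y, z each as a share of 0.1 m, from -1 to 1, then the turn, a rotation vector about the tool's x, y, z each as a share of pi rad, from -1 to 1, then the closure, from 0 (fully open) to 1 (shut). A call has 1 to 20 rows; each row shifts and turns the pose as measured when the row begins, along the tool's axes as they then stand; what a row does not reach is not made up. A row lasts 1/12 s, in which the tool goes at most 41.7 mm and 7.16 degrees, less where a joint would pass 70% of its speed; a pose out of reach is approached as far as the arm can. A call with a number of a shift or a turn outside -1 to 1 is refused whole. A call with a gripper value outside its range is refused whole. The fingers move at their own pace and stop on an object; "force" is the grip in N (left out, the last holds). Time passes only in rows, so rows that do not move let the fingers close. It gives the time, the measured TCP pose, the force and the opening at its end, in the units of the state.
- get_obs(): the state, without advancing time (a new reading comes with each control period).
- camera(name): name is "scene" or "top" or "wrist"; returns a dict with "frame" (420x560x3 uint8, red, green, blue), "fovy" (degrees; the focal length in pixels is half the picture's height over the tangent of half this angle, whatever the lens; pixels are square), "cx", "cy" (the principal point, pixels), "rvec" (rotation vector, rad) and "tvec" (3), from world to camera coordinates, as OpenCV has them. Camera axes: x right, y down, z forward; pixel columns grow to the right and rows downward; lengths in m; the calibration is good to about 2 mm. A picture is of the moment at which its call begins. There is no depth.
- close_job(): hands the job in, once; it reports no verdict.
The state is a dict: "time": time; "joints": joint angles; "qvel": joint speeds; "effort": joint torques, N m; "tool_pos": TCP position; "eef_rot": TCP orientation; "contact_force": force on the tool from outside, world axes, zero at the start; "ft_torque": the same for the moment, N m; "grip_width": opening from 0.0 (shut) to 1.0 (fully open).
Only numpy, scipy, OpenCV 4.12 (cv2) and the standard library are available. Lean on these libraries where they do the work, as an engineer would, in place of code of your own. Each camera call takes 0.05 s, during which the arm holds its last target. There are 200 camera calls.

## Working session

There is one attempt and no reset: what is moved stays moved. The work goes in short steps, Python scripts to look and compute and a tool call to move; the robot and the scene stay as the last step left them, time stands still between calls to the robot, and variables do not carry over. Pictures are saved under pics/ and viewed, about 8 in all and at most 12, crops included, and the job is handed in when it is done.

Besides the shell and the picture viewer there is one more tool, called after "Emit:" as name([rows], argument=value, ...), one row to a line, values as JSON. jog_arm: Moves the arm, as the interface text tells. Its arguments: {"type":"object","properties":{"deltas":{"type":"array"},"force":{"type":"number"}},"required":["deltas"]}

```bash
mkdir -p pics
cat > h.py <<'E'
import numpy as np, cv2
from rig import get_obs, camera, close_job
def shot(n,f=None):
    c=camera(n); im=c["frame"][:,:,::-1].copy()
    if f: cv2.imwrite("pics/"+f,im)
    return c,im
def ray(c,u,v):
    R=cv2.Rodrigues(np.array(c["rvec"],float))[0]; t=np.array(c["tvec"],float)
    f=210/np.tan(np.radians(c["fovy"])/2)
    return -R.T@t, R.T@np.array([(u-c["cx"])/f,(v-c["cy"])/f,1])
def onz(c,u,v,z):
    o,d=ray(c,u,v); return o+d*(z-o[2])/d[2]
def proj(c,p):
    R=cv2.Rodrigues(np.array(c["rvec"],float))[0]; f=210/np.tan(np.radians(c["fovy"])/2)
    q=R@np.array(p)+np.array(c["tvec"]); return np.array([c["cx"]+f*q[0]/q[2],c["cy"]+f*q[1]/q[2]])
E
python3 - <<'E'
from h import *
print(get_obs())
ims=[]
for n in("scene","top"):
    c,im=shot(n,n+"0.png"); ims.append(im); print(n,c["fovy"],c["cx"],c["cy"],c["rvec"],c["tvec"], ray(c,0,0)[0])
E
```

```text
{'time': 0.0, 'joints': array([-1.46205967e+00,  2.21250058e-01,  1.52762335e+00, -1.84384351e-05,
        1.39469288e+00, -1.26117134e-01]), 'qvel': array([-1.72816515e-03, -1.07773252e-03,  5.53355522e-04, -9.06890701e-05,
        8.07118618e-04,  8.90102234e-04]), 'effort': array([-4.52720751e-04, -4.94616008e+01, -3.87377429e+01,  6.98072137e-02,
        5.72763348e-02, -1.59160145e-04]), 'tool_pos': array([ 0.14534907, -0.60721842,  0.22141596]), 'eef_rot': array([ 2.09772842,  0.24955632, -2.09773053]), 'contact_force': array([-1.06277358, -0.79512884, -0.4043262 ]), 'ft_torque': array([ 0.00207607, -0.01670636, -0.00492831]), 'grip_width': 1.000257076584883}
scene 55.27154059286518 283.24574387279955 212.0340549497913 [ 1.71778849  1.83918169 -0.72224602] [ 0.06773144 -0.29370773  1.19961571] [ 1.04271238 -0.01111045  0.66524964]
top 57.5999873578752 282.0725023710417 200.11701025066776 [ 2.20419041 -2.19342472  0.0481835 ] [-0.03358265  0.49894716  0.79576167] [ 0.4633978  -0.03159328  0.81705388]
```

```bash
python3 -c "
import cv2
for n in ('scene','top'):
    cv2.imwrite('pics/%s0b.png'%n,cv2.resize(cv2.imread('pics/%s0.png'%n),(800,600),interpolation=cv2.INTER_CUBIC))"
```

```text
(no output)
```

View pics/scene0b.png

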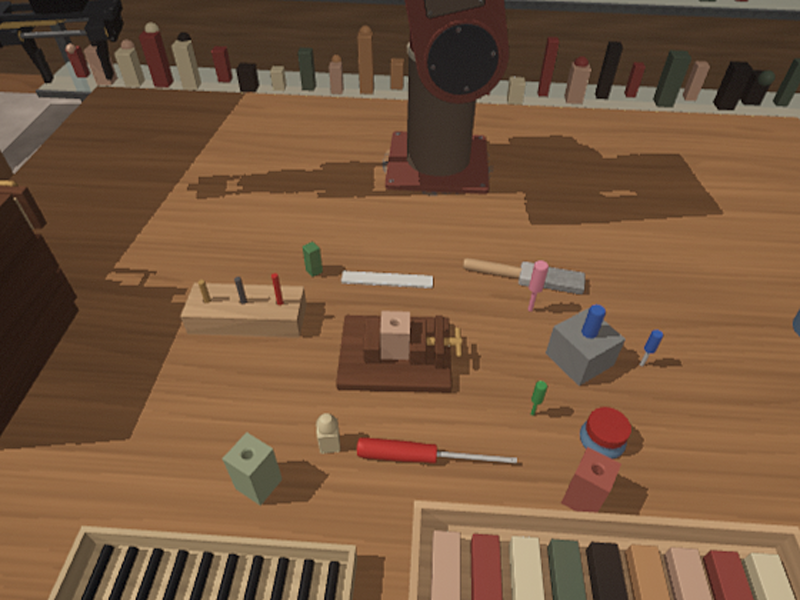

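View pics/top0b.png

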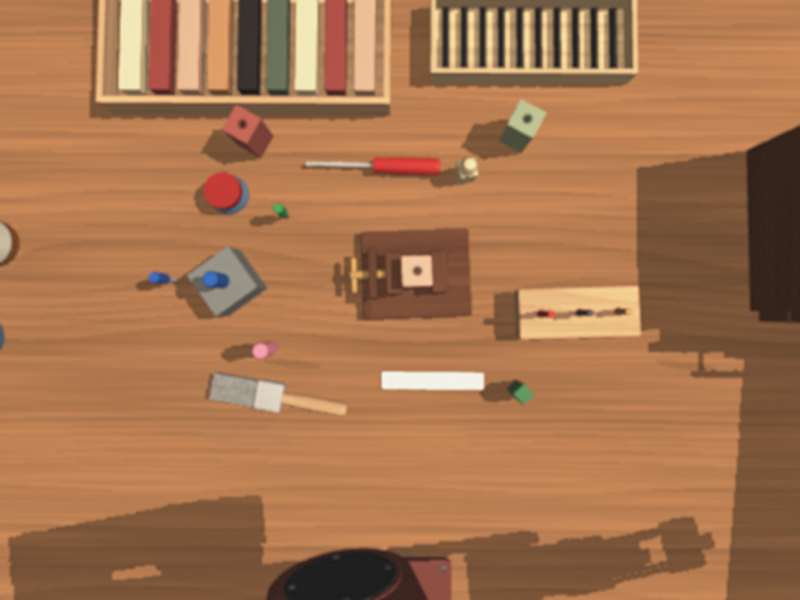

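Scene view (800x600 scale): the stone with its bore is at (395,322), the rack with yellow, grey and red dowels at (205–278,290), and the stand with the blue rod at (594,321).

Rod-like things: blue in the stand (594,321), small blue (653,342), pink (538,275) and green (540,392). The one in the stand fits, being the larger blue one and in the grey stand. I'll confirm that in a crop while measuring.

Run:
```python
from h import *
C={};I={}
for n in("scene","top"): C[n],I[n]=shot(n)
def comps(n,lo,hi,box,mn=6):
    x0,y0,x1,y1=box
    hsv=cv2.cvtColor(I[n],cv2.COLOR_BGR2HSV); m=cv2.inRange(hsv,np.array(lo),np.array(hi)); k=np.zeros_like(m);k[y0:y1,x0:x1]=m[y0:y1,x0:x1]
    N,L,S,ce=cv2.connectedComponentsWithStats(k)
    return [(S[i],ce[i],L==i) for i in range(1,N) if S[i][4]>=mn]
full=(0,0,560,420)
def show(n,name,*a):
    for s,ce,m in comps(n,*a):
        r=cv2.minAreaRect(cv2.findContours(m.astype(np.uint8),0,2)[0][0]); print(n,name,s,ce.round(1),np.round(cv2.boxPoints(r),1).tolist())
show("top","blue",(105,120,60),(125,255,255),(80,170,200,230))
show("scene","blue",(105,120,60),(125,255,255),(380,190,480,270))
show("top","stand",(0,0,60),(180,50,200),(120,165,195,230),40)
show("top","stone",(0,20,150),(15,110,255),(270,170,310,210))
show("top","rack",(8,40,120),(25,125,255),(350,190,460,245),40)
for n,b in(("top",(280,178,305,202)),("scene",(262,212,292,240))):
    x0,y0,x1,y1=b;print(n);print(cv2.cvtColor(I[n],cv2.COLOR_BGR2GRAY)[y0:y1,x0:x1][::1])
a=cv2.resize(I["scene"][165:305,350:480],(520,560),interpolation=cv2.INTER_CUBIC)
b=cv2.resize(I["top"][190:245,355:455],None,fx=2.7,fy=2.7,interpolation=cv2.INTER_CUBIC)
o=np.zeros((560,800,3),np.uint8);o[:,:520]=a;o[:b.shape[0],525:525+b.shape[1]]=b[:,:275]
d=cv2.resize(I["top"][165:230,90:200],None,fx=2.5,fy=2.5,interpolation=cv2.INTER_CUBIC);o[200:200+d.shape[0],525:800]=d[:,:275]
cv2.imwrite("pics/crop1.png",o)
```

```text
top blue [105 191  13   7  71] [110.6 194.4] [[105.0, 191.0], [117.0, 191.0], [117.0, 197.0], [105.0, 197.0]]
top blue [142 191  18  10 140] [150.1 195.6] [[142.0, 191.0], [159.0, 191.0], [159.0, 200.0], [142.0, 200.0]]
scene blue [407 214  16  22 234] [414.8 224.6] [[406.0, 233.5], [413.8999938964844, 211.8000030517578], [423.8999938964844, 215.39999389648438], [416.0, 237.1999969482422]]
scene blue [451 231  13  16 115] [457.  238.7] [[449.79998779296875, 244.3000030517578], [457.79998779296875, 229.6999969482422], [464.0, 233.10000610351562], [456.1000061035156, 247.6999969482422]]
top stand [ 132  174   53   47 1292] [159.2 197. ] [[130.89999389648438, 192.39999389648438], [162.8000030517578, 169.60000610351562], [185.3000030517578, 201.0], [153.3000030517578, 223.8000030517578]]
top stone [281 178  22  23 326] [291.  188.9] [[281.0, 178.0], [302.0, 178.0], [302.0, 200.0], [281.0, 200.0]]
top rack [ 362  200   87   38 2765] [404.9 218.5] [[361.70001220703125, 202.8000030517578], [447.0, 199.6999969482422], [448.29998779296875, 234.3000030517578], [363.0, 237.39999389648438]]
top

[... 5327 characters left out ...]
107 106 105 101 102  98
   99  99 105 102  98 103  99  41  53  52  50  51]
 [ 75  76  76  73  89 112 111 110 112 110 110 109 109 110 111 109 105 102
  105 107 106 106 107 109 103  41  52  51  51  51]
 [ 75  76  72  71  86 108 109 109 110 112 110 111 110 110 110 111 111 107
  109 112 111 111 112 114 109  41  52  53  52  51]
 [ 76  76  74  69  87 111 108 107 111 111 110 110 110 110 110 109 110 111
  111 111 111 110 112 114 109  41  51  53  53  51]
 [ 75  77  74  70  89 115 112 112 112 110 110 111 110 111 110 110 110 110
  110 109 110 111 110 112  98  41  52  50  52  49]
 [ 73  75  72  67  88 115 111 110 110 110 110 110 110 110 110 110 110 111
  111 110 111 110 113 110  83  41  49  48  49  49]]
```

View pics/crop1.png

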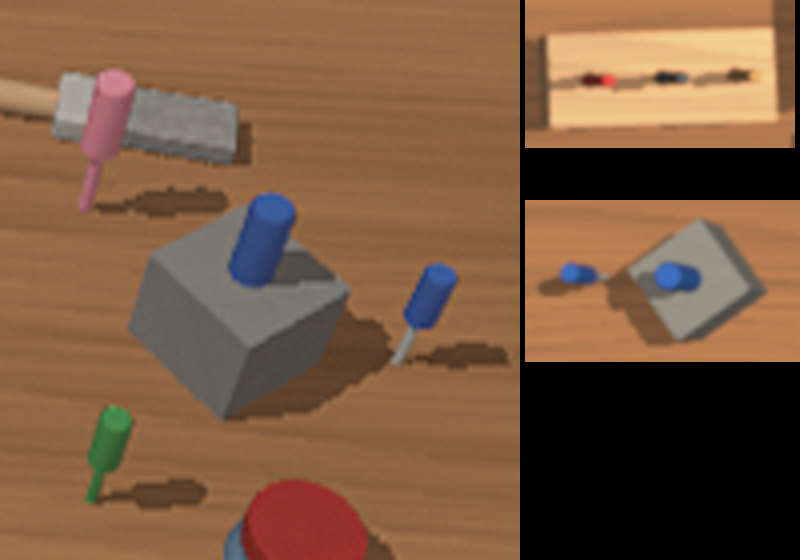

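The crop confirms it: the blue rod in the grey stand is clearly larger than the free-standing blue one, and the pink and green ones are excluded. From near to far across the rack (top crop), the order is red, grey, brass. Now the positions.

Run:
```python
from h import *
np.set_printoptions(precision=4,suppress=True)
C={};I={}
for n in("scene","top"): C[n],I[n]=shot(n)
def tri(a,b):
    (o1,d1),(o2,d2)=ray(C["top"],*a),ray(C["scene"],*b)
    s=np.linalg.lstsq(np.c_[d1,-d2],o2-o1,rcond=None)[0]; p,q=o1+s[0]*d1,o2+s[1]*d2
    return (p+q)/2,np.linalg.norm(p-q)
print("bore top",onz(C["top"],291.7,189.1,.075),"scene",onz(C["scene"],276.2,225.3,.075))
print("handle",onz(C["top"],150.1,195.6,.084),onz(C["scene"],414.8,224.6,.084),tri((150.1,195.6),(414.8,224.6)))
h={}
for n,b in(("top",(366,206,446,232)),("scene",(130,185,205,215))):
    x0,y0,x1,y1=b; g=I[n].copy(); hsv=cv2.cvtColor(g,cv2.COLOR_BGR2HSV)
    for nm,lo,hi in(("red",(0,170,40),(6,255,255)),("red2",(174,150,40),(180,255,255)),("grey",(0,0,0),(180,110,90)),("yel",(14,130,30),(30,255,255))):
        m=cv2.inRange(hsv,np.array(lo),np.array(hi));k=m*0;k[y0:y1,x0:x1]=m[y0:y1,x0:x1]
        N,L,S,ce=cv2.connectedComponentsWithStats(k)
        for i in range(1,N):
            if S[i][4]>=6: print(n,nm,S[i],ce[i])
from scipy.spatial.transform import Rotation as R
print(R.from_rotvec(get_obs()["eef_rot"]).as_matrix())
# rack top face corners
hsv=cv2.cvtColor(I["top"],cv2.COLOR_BGR2HSV)
for n,uv in(("rack a",(362,202.5)),("b",(447,200)),("c",(448,234)),("d",(363,237))): print(n,onz(C["top"],*uv,.04))
print("small blue",onz(C["top"],110.6,194.4,.05))
```

```text
bore top [ 0.5178 -0.0498  0.075 ] scene [ 0.5183 -0.0501  0.075 ]
handle [0.5033 0.2225 0.084 ] [0.5042 0.2205 0.084 ] (array([0.5033, 0.2218, 0.0833]), np.float64(0.0019175424425859847))
top red [377 218  11   3  21] [382.381 219.381]
top grey [403 217   9   4  21] [406.9524 218.381 ]
top yel [431 216  11   4  30] [436.8 217.6]
scene red [190 191   8  22  81] [193.5432 201.4691]
scene grey [165 194   8  18  72] [168.2222 203.    ]
scene yel [130 185  75  27 772] [164.4106 192.8808]
scene yel [141 185   7   2  12] [144.     185.4167]
[[-0.0001  0.2326 -0.9726]
 [ 0.0007 -0.9726 -0.2326]
 [-1.     -0.0007 -0.0001]]
rack a [ 0.4938 -0.1939  0.04  ]
b [ 0.4997 -0.3669  0.04  ]
c [ 0.4307 -0.368   0.04  ]
d [ 0.4238 -0.1956  0.04  ]
small blue [0.5072 0.3138 0.05  ]
```

Emit:
jog_arm([
  [[0,0,0,-0.033,0,0,0.3],[0,0,0,-0.033,0,0,0.3],[0,0,0,-0.033,0,0,0.3],[0,0,0,-0.033,0,0,0.3],[0,0,0,-0.033,0,0,0.3],[0,0,0,-0.033,0,0,0.3],[0,0,0,-0.033,0,0,0.3],[0,0,0,-0.033,0,0,0.3],[0,0,0,-0.033,0,0,0.3],[0,0,0,-0.033,0,0,0.3],[0,0,0,-0.033,0,0,0.3],[0,0,0,-0.033,0,0,0.3],[0,0,0,-0.033,0,0,0.3],[0,0.3,-0.25,0,0,0,0.3],[0,0.3,-0.25,0,0,0,0.3],[0,0.3,-0.25,0,0,0,0.3],[0,0.3,-0.25,0,0,0,0.3],[0,0.3,-0.25,0,0,0,0.3],[0,0.3,-0.25,0,0,0,0.3],[0,0.3,-0.25,0,0,0,0.3]],
], force=15)

```text
time: 1.97
tool_pos: [0.341, -0.414, 0.2194]
eef_rot: [1.158, 1.243, -1.159]
contact_force: [0.6, -0.2, -0.7]
grip_width: 0.702
```

```bash
cat >> h.py <<'E'
from scipy.spatial.transform import Rotation as Rn
RT=np.array([[0,1,0],[0,0,-1],[-1,0,0]],float)
def go(p):
    o=get_obs(); R=Rn.from_rotvec(o["eef_rot"]).as_matrix()
    d=R.T@(np.array(p)-o["tool_pos"]); r=Rn.from_matrix(R.T@RT).as_rotvec()
    print("t",round(o["time"],2),"pos",o["tool_pos"].round(4),"F",np.round(o["contact_force"],1),"w",round(o["grip_width"],3),"| tool shift /0.1:",(d/.1).round(3),"turn/pi:",(r/np.pi).round(4))
E
python3 -c "
from h import *
go([.518,-.05,.22])"
```

```text
t 1.97 pos [ 0.341  -0.414   0.2194] F [ 0.6 -0.2 -0.7] w 0.702 | tool shift /0.1: [-0.006  2.018 -3.509] turn/pi: [ 0.022  -0.0003  0.0006]
```

Emit:
jog_arm([
  [[0,0.18,-0.32,0.022,0,0,0.3],[0,0.17,-0.34,0,0,0,0.3],[0,0.17,-0.34,0,0,0,0.3],[0,0.17,-0.34,0,0,0,0.3],[0,0.17,-0.34,0,0,0,0.3],[0,0.17,-0.34,0,0,0,0.3],[0,0.17,-0.34,0,0,0,0.3],[0,0.17,-0.34,0,0,0,0.3],[0,0.17,-0.34,0,0,0,0.3],[0,0.17,-0.34,0,0,0,0.3],[0,0,0,0,0,0,0.3],[0,0,0,0,0,0,0.3]],
])

```text
time: 2.97
tool_pos: [0.5204, -0.0504, 0.2215]
eef_rot: [1.208, 1.207, -1.201]
contact_force: [0.1, 0.1, -0.5]
grip_width: 0.703
```

```bash
python3 -c "
from h import *
go([.5035,.2218,.2])
c,im=shot('wrist','w1.png')
print(ray(c,0,0)[0], c['fovy'], proj(c,[.518,-.05,.075]))"
```

```text
t 2.97 pos [ 0.5204 -0.0504  0.2215] F [ 0.1  0.1 -0.5] w 0.703 | tool shift /0.1: [ 0.214 -0.156 -2.722] turn/pi: [ 0.0016  0.     -0.0018]
[0.51940307 0.0326332  0.38383675] 67.61949282212389 [277.92775379 196.51315207]
```

View pics/w1.png

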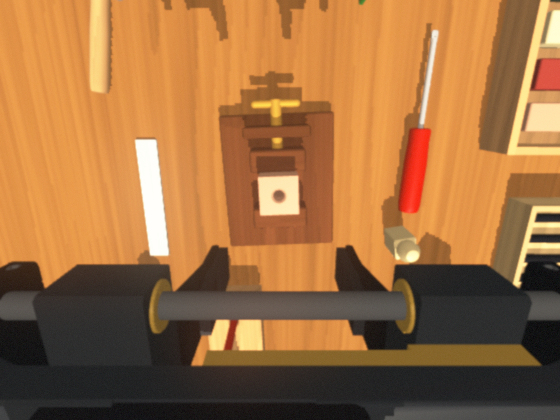

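Wrist view: the bore is at (279,196), within about 1 px of the predicted (278,196.5). I'll move on to the rod.

Emit:
jog_arm([
  [[0,-0.02,-0.34,0,0,0,0.3],[0,-0.02,-0.34,0,0,0,0.3],[0,-0.02,-0.34,0,0,0,0.3],[0,-0.02,-0.34,0,0,0,0.3],[0,-0.02,-0.34,0,0,0,0.3],[0,-0.02,-0.34,0,0,0,0.3],[0,-0.02,-0.3,0,0,0,0.3],[0,0,-0.25,0,0,0,0.3],[0,0,0,0,0,0,0.3],[0,0,0,0,0,0,0.3]],
])

```text
time: 3.85
tool_pos: [0.5072, 0.2028, 0.221]
eef_rot: [1.224, 1.192, -1.22]
contact_force: [-0.0, -0.3, -0.8]
grip_width: 0.702
```

```bash
python3 -c "
from h import *
im=cv2.imread('pics/w1.png');g=cv2.cvtColor(im,6)[184:210,266:294];w=np.clip(150-g.astype(float),0,None);yy,xx=np.mgrid[184:210,266:294]
print('bore px w1',(w*xx).sum()/w.sum(),(w*yy).sum()/w.sum())
go([.5035,.2218,.15])
c,im=shot('wrist','w2.png')
hsv=cv2.cvtColor(im,cv2.COLOR_BGR2HSV);m=cv2.inRange(hsv,np.array((105,120,60)),np.array((125,255,255)))
N,L,S,ce=cv2.connectedComponentsWithStats(m)
for i in range(1,N):
  if S[i][4]>30: print(S[i],ce[i],onz(c,*ce[i],.084))
print(proj(c,[.5035,.2218,.108]),proj(c,[.5035,.2218,.06]))"
```

```text
bore px w1 278.46537785588754 194.898769771529
t 3.85 pos [0.5072 0.2028 0.221 ] F [-0.  -0.3 -0.8] w 0.702 | tool shift /0.1: [ 0.709 -0.045 -0.192] turn/pi: [-0.0061  0.0011 -0.0022]
[272  74  14  18 205] [278.52682927  82.31219512] [0.5078341  0.31007389 0.084     ]
[266 168  22  28 419] [276.32458234 183.62291169] [0.50376073 0.21836907 0.084     ]
[275.7068302  185.84392048] [276.20468501 175.29348379]
```

View pics/w2.png

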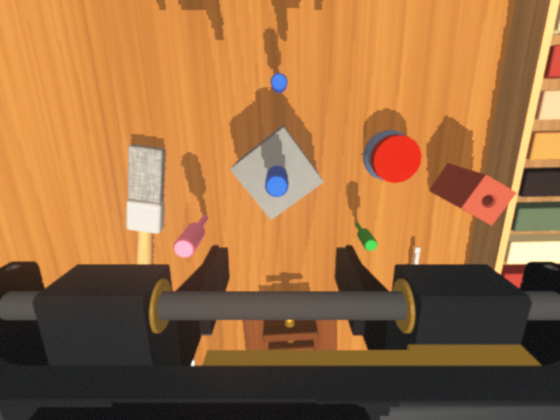

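Wrist view: the handle is at (276,184), predicted at about (276,181), so the target is (0.504, 0.221). The green and pink rods are well clear. Descending.

Emit:
jog_arm([
  [[0.1,-0.03,-0.18,-0.006,0,0,0.3],[0.3,0,0,0,0,0,0.3],[0.3,0,0,0,0,0,0.3],[0,0,0,0,0,0,0.3],[0,0,0,0,0,0,0.3]],
])

```text
time: 4.32
tool_pos: [0.5091, 0.212, 0.152]
eef_rot: [1.22, 1.192, -1.21]
contact_force: [1.2, -0.3, 0.5]
grip_width: 0.702
```

```bash
python3 -c "
from h import *
go([.504,.221,.067])
c,im=shot('wrist','w3.png')
hsv=cv2.cvtColor(im,cv2.COLOR_BGR2HSV);m=cv2.inRange(hsv,np.array((105,120,60)),np.array((125,255,255)))
N,L,S,ce=cv2.connectedComponentsWithStats(m)
for i in range(1,N):
  if S[i][4]>30: print(S[i],ce[i],onz(c,*ce[i],.084))
print(proj(c,[.504,.221,.108]),proj(c,[.504,.221,.06]))"
```

```text
t 4.32 pos [0.5091 0.212  0.152 ] F [ 1.2 -0.3  0.5] w 0.702 | tool shift /0.1: [ 0.849 -0.063 -0.092] turn/pi: [-0.0035  0.0013 -0.004 ]
[268  77  18  22 312] [276.49038462  87.04807692] [0.50795427 0.31076811 0.084     ]
[259 192  28  42 924] [273.01406926 213.39393939] [0.50391301 0.21974668 0.084     ]
[272.6420334  222.48172509] [273.47373406 203.05426891]
```

Emit:
jog_arm([
  [[0,-0.055,-0.085,-0.0035,0.001,-0.004,0.3],[0.1,0,0,0,0,0,0.3],[0.25,0,0,0,0,0,0.3],[0.25,0,0,0,0,0,0.3],[0.1,0,0,0,0,0,0.3],[0,0,0,0,0,0,0.3]],
])

```text
time: 4.87
tool_pos: [0.5101, 0.2211, 0.0885]
eef_rot: [1.219, 1.201, -1.199]
contact_force: [-0.3, -0.1, 1.0]
grip_width: 0.701
```

```bash
python3 -c "
from h import *
go([.504,.2205,.067])"
```

```text
t 4.87 pos [0.5101 0.2211 0.0885] F [-0.3 -0.1  1. ] w 0.701 | tool shift /0.1: [ 0.214 -0.064  0.007] turn/pi: [-0.0006 -0.001  -0.0042]
```

Emit:
jog_arm([
  [[0,-0.06,0,0,0,-0.004,0.3],[0,-0.04,0,0,0,0,0.3],[0,0,0,0,0,0,0.3]],
])

```text
time: 5.12
tool_pos: [0.5003, 0.2215, 0.0906]
eef_rot: [1.213, 1.211, -1.208]
contact_force: [-0.4, -0.7, -0.6]
grip_width: 0.698
```

```bash
python3 -c "
from h import *
go([.504,.2205,.067])"
```

```text
t 5.12 pos [0.5003 0.2215 0.0906] F [-0.4 -0.7 -0.6] w 0.698 | tool shift /0.1: [0.236 0.037 0.011] turn/pi: [-0.0005 -0.0012 -0.0002]
```

Emit:
jog_arm([
  [[0,0.037,0.01,0,0,0,0.3],[0.12,0,0,0,0,0,0.3],[0.11,0,0,0,0,0,0.3],[0,0,0,0,0,0,0.3]],
])

```text
time: 5.45
tool_pos: [0.5073, 0.2215, 0.0701]
eef_rot: [1.219, 1.207, -1.201]
contact_force: [-0.0, -0.5, -1.4]
grip_width: 0.701
```

```bash
python3 -c "
from h import *
go([.504,.2205,.067])"
```

```text
t 5.45 pos [0.5073 0.2215 0.0701] F [-0.  -0.5 -1.4] w 0.701 | tool shift /0.1: [ 0.03  -0.034  0.011] turn/pi: [-0.0004 -0.0019 -0.0028]
```

Emit:
jog_arm([
  [[0.02,-0.03,0,0,0,-0.0025,0.3],[0,0,0,0,0,0,0.3]],
])

```text
time: 5.62
tool_pos: [0.5034, 0.2213, 0.0665]
eef_rot: [1.213, 1.214, -1.209]
contact_force: [-0.5, -0.2, -0.1]
grip_width: 0.698
```

```bash
python3 -c "
from h import *
go([.504,.2205,.067]); o=get_obs(); print(o['qvel'].round(3))
shot('wrist','w4.png');go([.504,.2205,.067])"
```

```text
t 5.62 pos [0.5034 0.2213 0.0665] F [-0.5 -0.2 -0.1] w 0.698 | tool shift /0.1: [-0.005  0.006  0.008] turn/pi: [-0.0004 -0.0017  0.0006]
[-0.002  0.002 -0.007 -0.003 -0.011  0.002]
t 5.67 pos [0.5038 0.2214 0.0669] F [0.6 0.1 0.2] w 0.701 | tool shift /0.1: [-0.001  0.002  0.009] turn/pi: [-0.0004 -0.0017  0.0003]
```

View pics/w4.png

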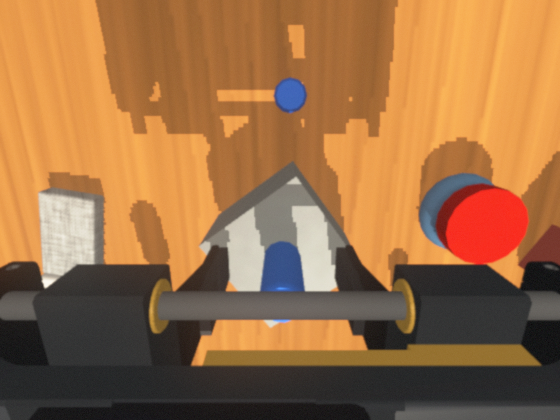

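The handle (x≈283) sits midway between the fingertips at 223 and 340. Closing.

Emit:
jog_arm([
  [[0,0,0,0,0,0,1],[0,0,0,0,0,0,1],[0,0,0,0,0,0,1],[0,0,0,0,0,0,1],[0,0,0,0,0,0,1],[0,0,0,0,0,0,1]],
], force=15)

```text
time: 6.17
tool_pos: [0.5044, 0.2215, 0.0676]
eef_rot: [1.214, 1.213, -1.207]
contact_force: [-0.1, 0.5, -0.4]
grip_width: 0.328
```

```bash
python3 -c "
from h import *
go([.504,.2205,.067]); print(get_obs()['ft_torque'])"
```

```text
t 6.17 pos [0.5044 0.2215 0.0676] F [-0.1  0.5 -0.4] w 0.328 | tool shift /0.1: [ 0.006 -0.004  0.01 ] turn/pi: [-0.0004 -0.0018 -0.0001]
[-0.04917596 -0.11987608 -0.00495405]
```

Emit:
jog_arm([
  [[0,0,0,0,0,0,1],[0,0,0,0,0,0,1],[0,0,0,0,0,0,1],[0,0,0,0,0,0,1]],
])

```text
time: 6.5
tool_pos: [0.5044, 0.2216, 0.0677]
eef_rot: [1.215, 1.213, -1.207]
contact_force: [-0.3, 0.3, -0.4]
grip_width: 0.243
```

```bash
python3 -c "
from h import *
go([.504,.2205,.067]); print(get_obs()['ft_torque'])"
```

```text
t 6.5 pos [0.5044 0.2216 0.0677] F [-0.3  0.3 -0.4] w 0.243 | tool shift /0.1: [ 0.007 -0.004  0.011] turn/pi: [-0.0004 -0.0019 -0.0002]
[ 0.02266697 -0.06571267 -0.02496449]
```

Emit:
jog_arm([
  [[-0.05,0,0,0,0,0,1],[-0.1,0,0,0,0,0,1],[-0.2,0,0,0,0,0,1],[-0.25,0,0,0,0,0,1],[-0.25,0,0,0,0,0,1],[-0.15,0,0,0,0,0,1],[0,0,0,0,0,0,1]],
])

```text
time: 7.08
tool_pos: [0.5044, 0.2209, 0.1741]
eef_rot: [1.215, 1.212, -1.207]
contact_force: [1.0, 0.7, -0.9]
grip_width: 0.246
```

```bash
python3 -c "
from h import *
go([.518,-.05,.16]); print(get_obs()['ft_torque'])"
```

```text
t 7.08 pos [0.5044 0.2209 0.1741] F [ 1.   0.7 -0.9] w 0.246 | tool shift /0.1: [0.125 0.14  2.709] turn/pi: [-0.0004 -0.0019 -0.0003]
[-0.05176167 -0.16905118  0.05916559]
```

Emit:
jog_arm([
  [[0,0.01,0.1,0,0,0,1],[0,0.02,0.25,0,0,0,1],[0,0.02,0.3,0,0,0,1],[0,0.02,0.3,0,0,0,1],[0,0.02,0.3,0,0,0,1],[0,0.02,0.3,0,0,0,1],[0,0.01,0.3,0,0,0,1],[0,0.01,0.3,0,0,0,1],[0,0.01,0.25,0,0,0,1],[0,0,0.15,0,0,0,1],[0,0,0.08,0,0,0,1],[0,0,0,0,0,0,1],[0,0,0,0,0,0,1]],
])

```text
time: 8.17
tool_pos: [0.5097, -0.0589, 0.1607]
eef_rot: [1.207, 1.226, -1.216]
contact_force: [0.6, 0.2, -0.3]
grip_width: 0.241
```

```bash
python3 -c "
from h import *
go([.518,-.05,.145])
o=get_obs();p=o['tool_pos']
cs,s=shot('scene','s2.png'); ct,t=shot('top','t2.png')
tip=p-np.array([0,0,.0577]); print('scene tip',proj(cs,tip),'bore',proj(cs,[.518,-.05,.075]))
u,v=proj(cs,tip).astype(int)
a=cv2.resize(s[v-60:v+60,u-70:u+70],(770,600*110//100-60),interpolation=cv2.INTER_CUBIC); print(u-70,v-60)
cv2.imwrite('pics/s2c.png',a)"
```

```text
t 8.17 pos [ 0.5097 -0.0589  0.1607] F [ 0.6  0.2 -0.3] w 0.241 | tool shift /0.1: [ 0.156  0.085 -0.087] turn/pi: [ 0.0003 -0.0024  0.0046]
scene tip [272.05329216 212.12168061] bore [276.28352202 225.19718161]
202 152
```

View pics/s2c.png

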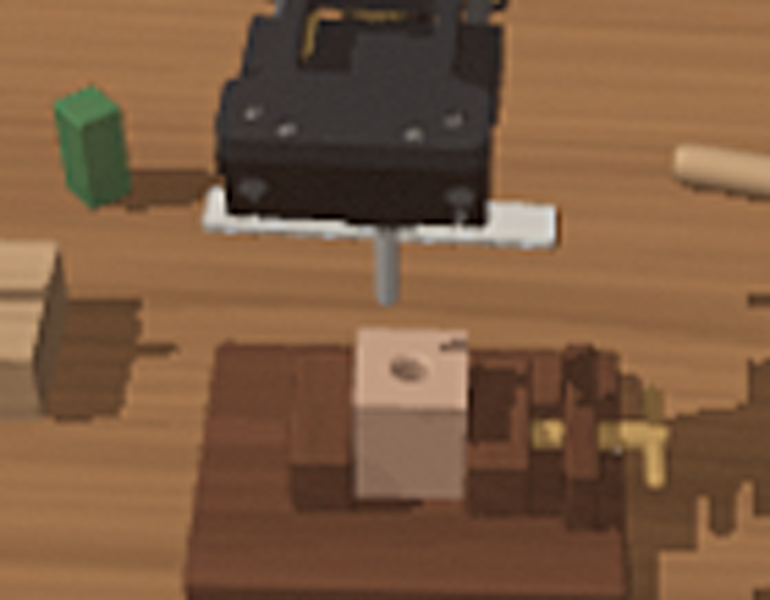

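The crop shows the tip at (272.5,212) against a predicted (272,212), and the bore at (276.5,226), so the model agrees. Next, line up over the bore.

Emit:
jog_arm([
  [[0,0.085,-0.085,0,-0.0024,0.0046,1],[0,0,0,0,0,0,1],[0,0,0,0,0,0,1]],
])

```text
time: 8.52
tool_pos: [0.5193, -0.0458, 0.1607]
eef_rot: [1.206, 1.21, -1.203]
contact_force: [-0.2, -0.5, -1.6]
grip_width: 0.242
```

```bash
python3 -c "
from h import *
go([.518,-.05,.145])"
```

```text
t 8.52 pos [ 0.5193 -0.0458  0.1607] F [-0.2 -0.5 -1.6] w 0.242 | tool shift /0.1: [ 0.157 -0.014  0.042] turn/pi: [ 0.0018  0.     -0.0007]
```

Emit:
jog_arm([
  [[0.04,-0.012,0.04,0,0,0,1],[0.05,0,0,0,0,0,1],[0.05,0,0,0,0,0,1],[0,0,0,0,0,0,1]],
])

```text
time: 8.85
tool_pos: [0.5185, -0.0478, 0.1457]
eef_rot: [1.203, 1.212, -1.199]
contact_force: [0.1, 0.3, -1.4]
grip_width: 0.242
```

```bash
python3 -c "
from h import *
go([.518,-.05,.145])"
```

```text
t 8.85 pos [ 0.5185 -0.0478  0.1457] F [ 0.1  0.3 -1.4] w 0.242 | tool shift /0.1: [ 0.007 -0.006  0.021] turn/pi: [ 0.0033  0.0001 -0.001 ]
```

Emit:
jog_arm([
  [[0,-0.004,0.02,0.003,0,-0.001,1],[0,0,0,0,0,0,1]],
])

```text
time: 9.02
tool_pos: [0.5175, -0.05, 0.1449]
eef_rot: [1.209, 1.211, -1.211]
contact_force: [-0.8, -0.3, -1.4]
grip_width: 0.243
```

```bash
python3 -c "
from h import *
go([.518,-.05,.135])
go([.518,-.05,.135])
c,s=shot('scene'); p=get_obs()['tool_pos'];print(proj(c,p-[0,0,.0577]),proj(c,[.518,-.05,.075]))
print(proj(c,p-[0,0,.02]))
g=cv2.cvtColor(s,6); print(g[200:232,264:290])"
```

```text
t 9.02 pos [ 0.5175 -0.05    0.1449] F [-0.8 -0.3 -1.4] w 0.243 | tool shift /0.1: [0.099 0.005 0.   ] turn/pi: [-0.     -0.      0.0006]
t 9.02 pos [ 0.5175 -0.05    0.1449] F [-0.8 -0.3 -1.4] w 0.243 | tool shift /0.1: [0.099 0.005 0.   ] turn/pi: [-0.     -0.      0.0006]
[276.37400441 220.86009958] [276.28352202 225.19718161]
[276.39296627 207.35670711]
[[ 33  31  33  32  33  30  31  31  30  30  34  33  33  30  33  32  32  27
   32  29  32  31  29  31  32  44]
 [ 33  34  33  34  30  33  28  31  32  32  32  30  31  32  30  33  28  30
   29  31  30  33  32  30  40  62]
 [ 34  33  33  34  32  31  33  32  33  32  31  33  33  31  29  30  32  29
   31  34  31  32  28  29  37  63]
 [ 31  31  32  34  30  30  33  30  29  32  32  30  34  29  32  30  29  31
   32  34  29  31  31  32  30  39]
 [ 28  30  29  33  28  30  31  30  31  32  32  35  32  32  31  31  34  30
   30  33  31  32  30  30  31  29]
 [ 22  22  22  23  22  24  26  23  29  28  25  27  27  31  29  30  28  28
   28  28  31  28  32  31  29  27]
 [ 85  86  84  68  68  65  48  49  46  31  32  30  35  30  20  24  17  20
   22  20  2
[... 2048 characters left out ...]
47 140 133
  110 137 101 105 103  67  52  53]
 [ 80  76 120 174 167 164 165 166 160 108  88 100 109 115 131 144 171 164
  148 166 142 147 140  56  46  50]
 [ 78  76 119 173 166 165 165 166 165 147 121 103  96 107 132 152 166 167
  167 167 170 174 167  67  46  52]
 [ 80  76 118 173 167 165 164 165 166 167 158 144 139 143 152 162 166 165
  165 165 166 170 165  66  47  51]
 [ 77  82 128 172 166 164 166 165 164 166 167 169 170 168 168 166 165 165
  164 165 166 170 164  49  47  53]
 [ 77  87 135 172 166 164 165 165 165 166 165 164 165 166 165 165 165 164
  164 164 165 169 164  30  51  51]
 [ 77  85 136 175 168 167 168 166 167 167 167 166 167 166 166 166 166 166
  166 166 167 171 165  31  50  51]]
```

Aligned: the tip is at column 276.2 and the bore's centre also at 276.2. I'll descend in small steps.

Emit:
jog_arm([
  [[0.04,0.003,0,0,0,0,1],[0.04,0,0,0,0,0,1],[0.04,0,0,0,0,0,1],[0.03,0,0,0,0,0,1],[0,0,0,0,0,0,1]],
])

```text
time: 9.48
tool_pos: [0.5182, -0.0504, 0.1288]
eef_rot: [1.21, 1.209, -1.21]
contact_force: [-0.5, 0.3, -1.3]
grip_width: 0.244
```

```bash
python3 -c "
from h import *
go([.518,-.05,.135])"
```

```text
t 9.48 pos [ 0.5182 -0.0504  0.1288] F [-0.5  0.3 -1.3] w 0.244 | tool shift /0.1: [-0.062 -0.002 -0.004] turn/pi: [-0.0002 -0.      0.0002]
```

Emit:
jog_arm([
  [[0.03,0,0,0,0,0,1],[0.03,0,0,0,0,0,1],[0.03,0,0,0,0,0,1],[0.015,0,0,0,0,0,1],[0.015,0,0,0,0,0,1],[0.015,0,0,0,0,0,1],[0.01,0,0,0,0,0,1]],
])

```text
time: 10.07
tool_pos: [0.5189, -0.0506, 0.1146]
eef_rot: [1.209, 1.208, -1.21]
contact_force: [-3.9, 0.8, 11.1]
grip_width: 0.246
```

```bash
python3 -c "
from h import *
go([.518,-.05,.115])"
```

```text
t 10.07 pos [ 0.5189 -0.0506  0.1146] F [-3.9  0.8 11.1] w 0.246 | tool shift /0.1: [-0.004 -0.009 -0.006] turn/pi: [-0.0001  0.0001 -0.0001]
```

Contact at TCP z=0.1146. With the tip 57.7 mm below the TCP, that's z=0.0569, so the depth is about 18.1 mm. I'll ease the force, centre sideways, and check it really is the floor.

Emit:
jog_arm([
  [[-0.008,-0.006,0,0,0,0,1],[0,0,0,0,0,0,1],[0,0,0,0,0,0,1]],
])

```text
time: 10.32
tool_pos: [0.5188, -0.0507, 0.1161]
eef_rot: [1.21, 1.207, -1.209]
contact_force: [0.5, 0.6, -1.3]
grip_width: 0.244
```

```bash
python3 -c "
from h import *
go([.518,-.05,.115])"
```

```text
t 10.32 pos [ 0.5188 -0.0507  0.1161] F [ 0.5  0.6 -1.3] w 0.244 | tool shift /0.1: [ 0.011 -0.008 -0.007] turn/pi: [-0.0001  0.0002 -0.0005]
```

Emit:
jog_arm([
  [[0,-0.008,-0.006,0,0,0,1],[0.004,0,0,0,0,0,1],[0.006,0,0,0,0,0,1],[0.006,0,0,0,0,0,1]],
])

```text
time: 10.65
tool_pos: [0.5182, -0.0501, 0.1146]
eef_rot: [1.21, 1.207, -1.208]
contact_force: [-2.5, 0.5, 7.3]
grip_width: 0.245
```

```bash
python3 -c "
from h import *
go([.518,-.05,.115])"
```

```text
t 10.65 pos [ 0.5182 -0.0501  0.1146] F [-2.5  0.5  7.3] w 0.245 | tool shift /0.1: [-0.004 -0.002 -0.001] turn/pi: [-0.0001  0.0003 -0.0007]
```

Same height at a different lateral position, so it's the floor, 18 mm down. Holding there.

Emit:
jog_arm([
  [[0.002,0,0,0,0,0,1],[0.002,0,0,0,0,0,1],[0.002,0,0,0,0,0,1],[0.002,0,0,0,0,0,1],[0.002,0,0,0,0,0,1],[0.002,0,0,0,0,0,1],[0.002,0,0,0,0,0,1],[0.002,0,0,0,0,0,1],[0.002,0,0,0,0,0,1],[0.002,0,0,0,0,0,1]],
])

```text
time: 11.48
tool_pos: [0.5183, -0.0502, 0.1146]
eef_rot: [1.209, 1.207, -1.208]
contact_force: [-2.0, 0.9, 5.6]
grip_width: 0.249
```

```bash
python3 -c "
from h import *
go([.518,-.05,.115])"
```

```text
t 11.48 pos [ 0.5183 -0.0502  0.1146] F [-2.   0.9  5.6] w 0.249 | tool shift /0.1: [-0.004 -0.003 -0.002] turn/pi: [-0.      0.0004 -0.0006]
```

The reading held steady at 18.1 mm, so the short brass dowel is the one. Lifting and returning the rod.

Emit:
jog_arm([
  [[-0.03,0,0,0,0,0,1],[-0.1,0,0,0,0,0,1],[-0.15,0,0,0,0,0,1],[-0.15,0,0,0,0,0,1],[-0.08,0,0,0,0,0,1],[0,-0.005,-0.1,0,0,0,1],[0,-0.01,-0.2,0,0,0,1],[0,-0.02,-0.3,0,0,0,1],[0,-0.02,-0.3,0,0,0,1],[0,-0.02,-0.3,0,0,0,1],[0,-0.02,-0.3,0,0,0,1],[0,-0.02,-0.3,0,0,0,1],[0,-0.02,-0.3,0,0,0,1],[0,-0.01,-0.25,0,0,0,1],[0,0,-0.15,0,0,0,1],[0,0,-0.1,0,0,0,1],[0,0,0,0,0,0,1],[0,0,0,0,0,0,1]],
])

```text
time: 12.98
tool_pos: [0.4983, 0.2278, 0.1617]
eef_rot: [1.212, 1.21, -1.212]
contact_force: [0.4, -0.2, -1.1]
grip_width: 0.248
```

```bash
python3 -c "
from h import *
go([.5044,.2213,.13])"
```

```text
t 12.98 pos [0.4983 0.2278 0.1617] F [ 0.4 -0.2 -1.1] w 0.248 | tool shift /0.1: [0.317 0.061 0.066] turn/pi: [-0.0011 -0.0003  0.0005]
```

Emit:
jog_arm([
  [[0.03,0.03,0.03,0,0,0,1],[0.05,0.03,0.03,0,0,0,1],[0.08,0,0,0,0,0,1],[0.05,0,0,0,0,0,1],[0,0,0,0,0,0,1]],
])

```text
time: 13.4
tool_pos: [0.5053, 0.217, 0.1378]
eef_rot: [1.214, 1.207, -1.217]
contact_force: [-0.7, -0.4, -1.9]
grip_width: 0.249
```

```bash
python3 -c "
from h import *
go([.5044,.2213,.13])"
```

```text
t 13.4 pos [0.5053 0.217  0.1378] F [-0.7 -0.4 -1.9] w 0.249 | tool shift /0.1: [ 0.078 -0.009 -0.043] turn/pi: [-0.0026  0.0002  0.0007]
```

Emit:
jog_arm([
  [[0,-0.008,-0.035,-0.0026,0,0,1],[0.03,0,0,0,0,0,1],[0,0,0,0,0,0,1]],
])

```text
time: 13.65
tool_pos: [0.5042, 0.2193, 0.1335]
eef_rot: [1.208, 1.211, -1.214]
contact_force: [-0.5, -0.5, -0.9]
grip_width: 0.244
```

```bash
python3 -c "
from h import *
go([.5044,.2213,.12])"
```

```text
t 13.65 pos [0.5042 0.2193 0.1335] F [-0.5 -0.5 -0.9] w 0.244 | tool shift /0.1: [ 0.135  0.002 -0.02 ] turn/pi: [-0.0005  0.0003  0.0013]
```

Emit:
jog_arm([
  [[0,0,-0.02,0,0,0.001,1],[0.04,0,0,0,0,0,1],[0.04,0,0,0,0,0,1],[0,0,0,0,0,0,1]],
])

```text
time: 13.98
tool_pos: [0.5046, 0.2221, 0.1255]
eef_rot: [1.21, 1.208, -1.209]
contact_force: [-0.7, 0.2, -1.9]
grip_width: 0.244
```

```bash
python3 -c "
from h import *
go([.5044,.2213,.12])"
```

```text
t 13.98 pos [0.5046 0.2221 0.1255] F [-0.7  0.2 -1.9] w 0.244 | tool shift /0.1: [ 0.055 -0.003  0.008] turn/pi: [-0.0003  0.0002 -0.0003]
```

Emit:
jog_arm([
  [[0.03,-0.002,0.006,0,0,0,1],[0.03,0,0,0,0,0,1],[0.03,0,0,0,0,0,1],[0.03,0,0,0,0,0,1],[0,0,0,0,0,0,1]],
])

```text
time: 14.4
tool_pos: [0.5043, 0.2215, 0.112]
eef_rot: [1.209, 1.208, -1.209]
contact_force: [-0.8, 0.5, -1.7]
grip_width: 0.242
```

```bash
python3 -c "
from h import *
go([.5044,.2213,.0680])"
```

```text
t 14.4 pos [0.5043 0.2215 0.112 ] F [-0.8  0.5 -1.7] w 0.242 | tool shift /0.1: [0.44  0.001 0.002] turn/pi: [-0.0001  0.0002 -0.0003]
```

Tip is at 0.054, inside the hole with no contact force. Continuing down 43 mm to just above the shoulder seat.

Emit:
jog_arm([
  [[0.06,0,0,0,0,0,1],[0.08,0,0,0,0,0,1],[0.08,0,0,0,0,0,1],[0.08,0,0,0,0,0,1],[0.06,0,0,0,0,0,1],[0.03,0,0,0,0,0,1],[0,0,0,0,0,0,1]],
])

```text
time: 14.98
tool_pos: [0.5034, 0.2213, 0.0678]
eef_rot: [1.208, 1.209, -1.211]
contact_force: [-0.5, -0.5, 3.4]
grip_width: 0.247
```

```bash
python3 -c "
from h import *
go([.5044,.2213,.0680])"
```

```text
t 14.98 pos [0.5034 0.2213 0.0678] F [-0.5 -0.5  3.4] w 0.247 | tool shift /0.1: [-0.002  0.01  -0.   ] turn/pi: [-0.0002  0.0003  0.0004]
```

Emit:
jog_arm([
  [[0,0,0,0,0,0,0.4],[0,0,0,0,0,0,0.4],[0,0,0,0,0,0,0.4],[0,0,0,0,0,0,0.4],[0,0,0,0,0,0,0.4],[0,0,0,0,0,0,0.4]],
])

```text
time: 15.48
tool_pos: [0.5052, 0.2217, 0.0695]
eef_rot: [1.211, 1.207, -1.208]
contact_force: [0.0, 0.2, 0.0]
grip_width: 0.571
```

Emit:
jog_arm([
  [[-0.1,0,0,0,0,0,0.4],[-0.25,0,0,0,0,0,0.4],[-0.3,0,0,0,0,0,0.4],[-0.3,0,0,0,0,0,0.4],[-0.3,0,0,0,0,0,0.4],[-0.1,0,0,0,0,0,0.4],[0,0,0.2,0,0,0,0.4],[0,0,0.3,0,0,0,0.4],[0,0,0.3,0,0,0,0.4],[0,0,0.3,0,0,0,0.4],[0,0,0.3,0,0,0,0.4]],
])

```text
time: 16.4
tool_pos: [0.5048, 0.0827, 0.2175]
eef_rot: [1.208, 1.209, -1.195]
contact_force: [0.7, -0.1, 0.4]
grip_width: 0.6
```

Run:
```python
from h import *
go([.462,-.281,.2])
c,im=shot('top','t3.png'); cs,s=shot('scene','s3.png')
for cc,i in((c,im),(cs,s)):
    hsv=cv2.cvtColor(i,cv2.COLOR_BGR2HSV);m=cv2.inRange(hsv,np.array((105,120,60)),np.array((125,255,255)))
    N,L,S,ce=cv2.connectedComponentsWithStats(m)
    for k in range(1,N):
        if S[k][4]>50: print(S[k],ce[k])
```

```text
t 16.4 pos [0.5048 0.0827 0.2175] F [ 0.7 -0.1  0.4] w 0.6 | tool shift /0.1: [ 0.162 -0.463  3.633] turn/pi: [ 0.0029 -0.0008 -0.0028]
[407 214  16  23 233] [414.79399142 224.4806867 ]
[451 231  13  16 123] [457.17886179 238.53658537]
```

Rod is back at exactly its starting pixels, (414.8,224.5). Next, over the brass dowel.

Emit:
jog_arm([
  [[0,-0.03,0.3,0,0,0,0.6],[0,-0.04,0.35,0,0,0,0.6],[0,-0.04,0.35,0,0,0,0.6],[0,-0.04,0.35,0,0,0,0.6],[0,-0.04,0.35,0,0,0,0.6],[0,-0.04,0.35,0,0,0,0.6],[0,-0.04,0.35,0,0,0,0.6],[0,-0.04,0.35,0,0,0,0.6],[0,-0.04,0.35,0,0,0,0.6],[0,-0.04,0.35,0,0,0,0.6],[0,-0.03,0.3,0,0,0,0.6],[0,0,0.2,0,0,0,0.6],[0,0,0.1,0,0,0,0.6],[0,0,0,0,0,0,0.6],[0,0,0,0,0,0,0.6]],
])

```text
time: 17.75
tool_pos: [0.4649, -0.3349, 0.2141]
eef_rot: [1.215, 1.21, -1.191]
contact_force: [0.4, 1.0, -1.0]
grip_width: 0.405
```

Run:
```python
from h import *
go([.463,-.336,.15])
c,im=shot('wrist','w5.png')
print(proj(c,[.463,-.336,.078]),proj(c,[.463,-.336,.04]))
```

```text
t 17.75 pos [ 0.4649 -0.3349  0.2141] F [ 0.4  1.  -1. ] w 0.405 | tool shift /0.1: [ 0.641 -0.027  0.016] turn/pi: [ 0.0026 -0.0025 -0.0038]
[277.48550961 201.67066781] [277.49681172 192.49336343]
```

View pics/w5.png

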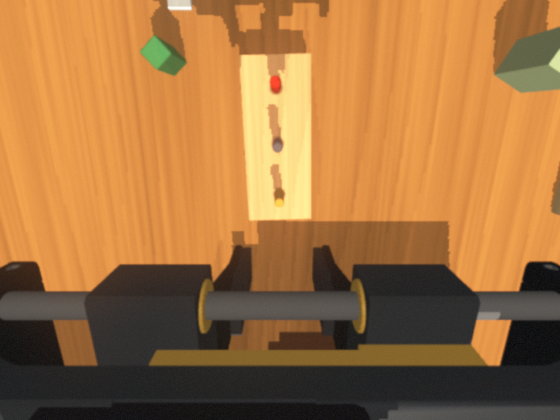

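Wrist view: the brass dowel is at (279,202), grey at (277,146), red at (276,84). Refining the brass one.

Run:
```python
from h import *
c,_=shot('wrist'); im=cv2.imread('pics/w5.png')
g=cv2.cvtColor(im,cv2.COLOR_BGR2HSV)[194:212,270:290]; print(g[:,:,0]);print(g[:,:,1]); print(g[:,:,2])
for uv in((279.5,201.5),(279.5,203)): print(onz(c,*uv,.078))
print(onz(c,277.7,147,.087),onz(c,275.7,84,.085))
```

```text
[[23 23 20 16 15 15 15 15 15 15 15 15 15 14 14 18 23 24 23 22]
 [24 23 21 16 14 15 15 15 15 15 15 15 15 15 15 20 23 23 23 22]
 [23 23 22 17 15 15 15 15 15 15 15 15 15 14 16 21 24 23 23 22]
 [23 24 22 19 15 15 15 15 16 16 15 16 15 15 17 22 24 24 23 22]
 [23 24 23 20 16 16 16 16 17 16 17 16 15 15 19 23 24 24 23 22]
 [24 24 23 21 16 16 17 18 19 20 19 18 17 15 20 24 24 24 23 22]
 [23 24 23 22 17 17 19 21 22 22 22 21 19 17 20 23 24 23 23 22]
 [23 23 23 22 18 19 21 23 23 23 23 23 21 19 20 23 24 24 23 22]
 [23 24 23 22 19 20 22 23 23 23 23 23 22 20 21 23 24 24 23 22]
 [23 24 23 22 21 20 22 23 23 23 23 23 22 20 22 24 24 24 23 22]
 [24 24 23 22 21 21 22 22 23 23 23 22 22 21 23 24 24 24 23 22]
 [24 24 23 23 22 21 22 22 22 23 23 22 22 22 23 24 24 24 23 22]
 [23 24 23 23 23 22 22 22 23 23 22 22 23 23 23 24 24 24 23 22]
 [23 24 23 23 23 23 23 23 23 23 23 23 23 23 23 24 24 24 23 22]
 [23 24 23 23 23 23 24 24 24 24 23 23 23 23 23 24 24 24 23 22]
 [23 24 23 23 23 23 24 24 24 24 23 23 23 23 23 24 24 23 23 22]
 [24 24 24 23 23 23 24 24 24 24 23 23 23 23 24 24 24 23 23 22]
 [24 24 23 23 23 23 23 25 24 
[... 2548 characters left out ...]
52 252 253 254 254 255 254
  254 254]
 [254 254 254 254 254 254 253 253 253 253 253 252 253 254 254 254 255 254
  254 254]
 [254 254 254 254 254 254 254 254 254 254 254 254 254 254 254 255 255 254
  254 254]
 [254 254 254 254 254 254 255 255 255 254 254 254 254 254 254 254 255 254
  254 254]
 [254 254 254 254 254 254 255 255 255 255 254 254 254 254 254 254 255 254
  254 254]
 [254 254 254 254 254 254 254 255 255 255 254 254 254 254 254 255 255 254
  254 254]
 [254 255 254 254 254 254 255 255 255 255 254 254 254 254 254 254 255 254
  254 254]]
[ 0.46503907 -0.33543771  0.078     ]
[ 0.46505107 -0.33697855  0.078     ]
[ 0.46292634 -0.28144928  0.087     ] [ 0.46086389 -0.22780439  0.085     ]
```

Emit:
jog_arm([
  [[0,0,0.01,0.0026,-0.0025,-0.0038,0.6],[0.15,0,0,0,0,0,0.6],[0.25,0,0,0,0,0,0.6],[0.15,0,0,0,0,0,0.6],[0,0,0,0,0,0,0.6],[0,0,0,0,0,0,0.6]],
])

```text
time: 18.35
tool_pos: [0.4687, -0.3283, 0.1606]
eef_rot: [1.2, 1.209, -1.204]
contact_force: [0.2, -0.3, 0.4]
grip_width: 0.4
```

Run:
```python
from h import *
go([.4643,-.3362,.11])
c,im=shot('wrist','w6.png')
u,v=proj(c,[.4643,-.3362,.078]); print(u,v)
u,v=int(u),int(v); g=cv2.cvtColor(im,cv2.COLOR_BGR2HSV)[:,:,1]
m=np.zeros_like(g); m[v-25:v+25,u-20:u+20]=(g[v-25:v+25,u-20:u+20]>145)*1
v2=cv2.cvtColor(im,cv2.COLOR_BGR2HSV)[:,:,2]
N,L,S,ce=cv2.connectedComponentsWithStats(((m>0)&(v2>215)).astype(np.uint8))
for k in range(1,N):
    if S[k][4]>15: print(S[k],ce[k],onz(c,*ce[k],.078))
```

```text
t 18.35 pos [ 0.4687 -0.3283  0.1606] F [ 0.2 -0.3  0.4] w 0.4 | tool shift /0.1: [ 0.506 -0.045  0.076] turn/pi: [ 0.0027  0.0014 -0.0003]
275.5290830951032 225.54930232273315
[270 222  12  10  93] [275.49462366 225.96774194] [ 0.46427264 -0.33657147  0.078     ]
[259 242  19   1  19] [268. 242.] [ 0.45798438 -0.3510952   0.078     ]
```

Emit:
jog_arm([
  [[0.1,-0.02,0.04,0.0027,0.0014,0,0.6],[0.15,-0.02,0.03,0,0,0,0.6],[0.15,0,0,0,0,0,0.6],[0.05,0,0,0,0,0,0.6],[0,0,0,0,0,0,0.6]],
])

```text
time: 18.82
tool_pos: [0.4678, -0.3376, 0.119]
eef_rot: [1.208, 1.199, -1.206]
contact_force: [-0.0, -0.3, -0.0]
grip_width: 0.399
```

Run:
```python
from h import *
go([.4643,-.3364,.09])
```

```text
t 18.82 pos [ 0.4678 -0.3376  0.119 ] F [-0.  -0.3 -0. ] w 0.399 | tool shift /0.1: [ 0.29  -0.037 -0.014] turn/pi: [-0.      0.002  -0.0025]
```

Emit:
jog_arm([
  [[0.03,-0.035,-0.012,0,0.002,-0.0025,0.6],[0.08,0,0,0,0,0,0.6],[0.1,0,0,0,0,0,0.6],[0.05,0,0,0,0,0,0.6],[0,0,0,0,0,0,0.6]],
])

```text
time: 19.23
tool_pos: [0.4652, -0.338, 0.0936]
eef_rot: [1.209, 1.205, -1.209]
contact_force: [-0.0, 0.0, 0.4]
grip_width: 0.398
```

Run:
```python
from h import *
go([.4643,-.3364,.05])
```

```text
t 19.23 pos [ 0.4652 -0.338   0.0936] F [-0.   0.   0.4] w 0.398 | tool shift /0.1: [ 0.436 -0.01  -0.017] turn/pi: [-0.0003  0.0007 -0.0007]
```

Emit:
jog_arm([
  [[0,-0.01,-0.016,0,0,-0.0007,0.6],[0.1,0,0,0,0,0,0.6],[0.12,0,0,0,0,0,0.6],[0.12,0,0,0,0,0,0.6],[0.05,0,0,0,0,0,0.6],[0,0,0,0,0,0,0.6]],
])

```text
time: 19.73
tool_pos: [0.4641, -0.3362, 0.0504]
eef_rot: [1.208, 1.207, -1.211]
contact_force: [0.5, -0.2, 0.2]
grip_width: 0.4
```

Run:
```python
from h import *
go([.4643,-.3364,.0495])
```

```text
t 19.73 pos [ 0.4641 -0.3362  0.0504] F [ 0.5 -0.2  0.2] w 0.4 | tool shift /0.1: [0.009 0.002 0.002] turn/pi: [-0.0002  0.0008  0.    ]
```

Emit:
jog_arm([
  [[0,0,0,0,0,0,1],[0,0,0,0,0,0,1],[0,0,0,0,0,0,1],[0,0,0,0,0,0,1],[0,0,0,0,0,0,1],[0,0,0,0,0,0,1],[0,0,0,0,0,0,1],[0,0,0,0,0,0,1]],
], force=12)

```text
time: 20.4
tool_pos: [0.4646, -0.3366, 0.0509]
eef_rot: [1.208, 1.206, -1.211]
contact_force: [0.3, -0.1, -0.2]
grip_width: 0.107
```

Run:
```python
from h import *
go([.4643,-.3364,.0495])
```

```text
t 20.4 pos [ 0.4646 -0.3366  0.0509] F [ 0.3 -0.1 -0.2] w 0.107 | tool shift /0.1: [ 0.014 -0.003 -0.002] turn/pi: [-0.0002  0.0009 -0.0002]
```

Emit:
jog_arm([
  [[-0.04,0,0,0,0,0,1],[-0.1,0,0,0,0,0,1],[-0.15,0,0,0,0,0,1],[-0.25,0,0,0,0,0,1],[-0.25,0,0,0,0,0,1],[-0.25,0,0,0,0,0,1],[-0.05,0,0,0,0,0,1],[0,0,0,0,0,0,1]],
])

```text
time: 21.07
tool_pos: [0.4638, -0.3355, 0.1679]
eef_rot: [1.208, 1.208, -1.211]
contact_force: [0.1, -0.8, 0.6]
grip_width: 0.107
```

Run:
```python
from h import *
go([.518,-.05,.15])
```

```text
t 21.07 pos [ 0.4638 -0.3355  0.1679] F [ 0.1 -0.8  0.6] w 0.107 | tool shift /0.1: [ 0.173  0.541 -2.856] turn/pi: [-0.0002  0.0006  0.0001]
```

Emit:
jog_arm([
  [[0,0.02,-0.1,0,0,0,1],[0,0.05,-0.25,0,0,0,1],[0,0.06,-0.3,0,0,0,1],[0,0.06,-0.3,0,0,0,1],[0,0.06,-0.3,0,0,0,1],[0,0.06,-0.3,0,0,0,1],[0,0.06,-0.3,0,0,0,1],[0,0.06,-0.3,0,0,0,1],[0,0.05,-0.3,0,0,0,1],[0,0.04,-0.2,0,0,0,1],[0,0.02,-0.12,0,0,0,1],[0,0,-0.05,0,0,0,1],[0,0,0,0,0,0,1],[0,0,0,0,0,0,1]],
])

```text
time: 22.23
tool_pos: [0.5077, -0.03, 0.1484]
eef_rot: [1.205, 1.234, -1.226]
contact_force: [-0.1, 0.3, -0.1]
grip_width: 0.109
```

Run:
```python
from h import *
go([.518,-.05,.125])
```

```text
t 22.23 pos [ 0.5077 -0.03    0.1484] F [-0.1  0.3 -0.1] w 0.109 | tool shift /0.1: [0.229 0.109 0.201] turn/pi: [-0.0008 -0.0029  0.0084]
```

Emit:
jog_arm([
  [[0,0.03,0.05,0,-0.0015,0.004,1],[0,0.03,0.06,0,-0.0014,0.004,1],[0,0.03,0.06,0,0,0,1],[0,0,0.02,0,0,0,1],[0,0,0,0,0,0,1],[0,0,0,0,0,0,1]],
])

```text
time: 22.73
tool_pos: [0.5165, -0.0556, 0.1471]
eef_rot: [1.214, 1.204, -1.216]
contact_force: [0.0, 0.2, 0.6]
grip_width: 0.108
```

Run:
```python
from h import *
go([.518,-.05,.12])
```

```text
t 22.73 pos [ 0.5165 -0.0556  0.1471] F [0.  0.2 0.6] w 0.108 | tool shift /0.1: [ 0.27   0.014 -0.057] turn/pi: [-0.0027  0.0007  0.    ]
```

Emit:
jog_arm([
  [[0.04,0.01,-0.045,-0.0025,0,0,1],[0.08,0,0,0,0,0,1],[0.08,0,0,0,0,0,1],[0.04,0,0,0,0,0,1],[0,0,0,0,0,0,1]],
])

```text
time: 23.15
tool_pos: [0.5178, -0.0511, 0.1207]
eef_rot: [1.208, 1.207, -1.21]
contact_force: [0.1, -0.4, -0.9]
grip_width: 0.107
```

Run:
```python
from h import *
go([.518,-.05,.111])
```

```text
t 23.15 pos [ 0.5178 -0.0511  0.1207] F [ 0.1 -0.4 -0.9] w 0.107 | tool shift /0.1: [ 0.097  0.002 -0.011] turn/pi: [-0.0002  0.0006 -0.0001]
```

Emit:
jog_arm([
  [[0,0.002,-0.011,0,0,0,1],[0.04,0,0,0,0,0,1],[0.04,0,0,0,0,0,1],[0,0,0,0,0,0,1]],
])

```text
time: 23.48
tool_pos: [0.5174, -0.0492, 0.111]
eef_rot: [1.207, 1.209, -1.211]
contact_force: [0.7, 0.4, -0.6]
grip_width: 0.105
```

Run:
```python
from h import *
go([.518,-.05,.111])
c,s=shot('scene'); p=get_obs()['tool_pos']; f=p-[0,0,.0259]
u,v=proj(c,f); print(u,v,proj(c,[.518,-.05,.075]))
u,v=int(u),int(v); cv2.imwrite('pics/s4c.png',cv2.resize(s[v-25:v+25,u-33:u+33],(792,600),interpolation=cv2.INTER_CUBIC)); print(u-33,v-25)
```

```text
t 23.48 pos [ 0.5174 -0.0492  0.111 ] F [ 0.7  0.4 -0.6] w 0.105 | tool shift /0.1: [-0.     0.006  0.008] turn/pi: [0.0001 0.0005 0.0004]
276.6679770845763 221.48238445879676 [276.28352202 225.19718161]
243 196
```

View pics/s4c.png

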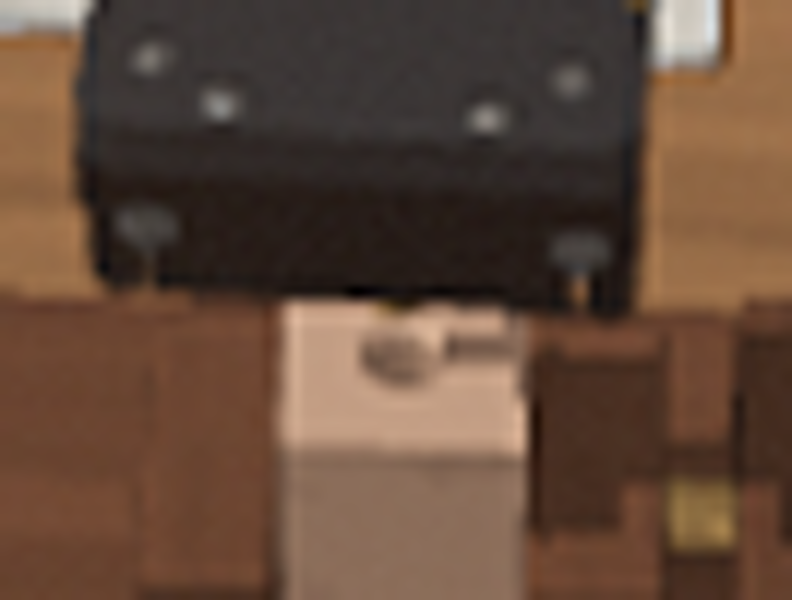

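The crop shows the dowel's foot at x≈400, just clear of the finger edge, and the bore centred at x≈400, so they line up. Lowering in steps, checking force.

Emit:
jog_arm([
  [[0.03,0.005,0.005,0,0,0,1],[0.03,0,0,0,0,0,1],[0.02,0,0,0,0,0,1],[0.01,0,0,0,0,0,1]],
])

```text
time: 23.87
tool_pos: [0.5188, -0.0501, 0.1023]
eef_rot: [1.208, 1.207, -1.21]
contact_force: [-0.5, -0.3, -0.7]
grip_width: 0.108
```

Run:
```python
from h import *
go([.518,-.05,.0829])
```

```text
t 23.87 pos [ 0.5188 -0.0501  0.1023] F [-0.5 -0.3 -0.7] w 0.108 | tool shift /0.1: [ 0.194 -0.008 -0.001] turn/pi: [ 0.0001  0.0007 -0.0002]
```

Emit:
jog_arm([
  [[0,-0.007,0,0,0,0,1],[0.012,0,0,0,0,0,1],[0.012,0,0,0,0,0,1],[0.012,0,0,0,0,0,1],[0.012,0,0,0,0,0,1]],
])

```text
time: 24.28
tool_pos: [0.5184, -0.05, 0.0977]
eef_rot: [1.209, 1.207, -1.209]
contact_force: [-0.0, 1.4, -0.4]
grip_width: 0.108
```

Run:
```python
from h import *
go([.518,-.05,.0829])
```

```text
t 24.28 pos [ 0.5184 -0.05    0.0977] F [-0.   1.4 -0.4] w 0.108 | tool shift /0.1: [ 0.148 -0.005  0.   ] turn/pi: [-0.      0.0005 -0.0005]
```

Foot is 3 mm below the face with no resistance, so it has entered the bore.

Emit:
jog_arm([
  [[0.015,-0.003,0,0,0,0,1],[0.015,0,0,0,0,0,1],[0.02,0,0,0,0,0,1],[0.02,0,0,0,0,0,1],[0.02,0,0,0,0,0,1],[0.015,0,0,0,0,0,1]],
])

```text
time: 24.78
tool_pos: [0.518, -0.0493, 0.086]
eef_rot: [1.209, 1.208, -1.208]
contact_force: [0.1, 0.4, 0.9]
grip_width: 0.109
```

Run:
```python
from h import *
go([.518,-.05,.0829])
```

```text
t 24.78 pos [ 0.518  -0.0493  0.086 ] F [0.1 0.4 0.9] w 0.109 | tool shift /0.1: [0.031 0.    0.007] turn/pi: [ 0.      0.0002 -0.0004]
```

Emit:
jog_arm([
  [[0.012,0,0.006,0,0,0,1],[0.008,0,0,0,0,0,1],[0.006,0,0,0,0,0,1],[0.005,0,0,0,0,0,1]],
])

```text
time: 25.12
tool_pos: [0.518, -0.0494, 0.0822]
eef_rot: [1.21, 1.209, -1.208]
contact_force: [0.6, 1.6, -0.3]
grip_width: 0.106
```

Run:
```python
from h import *
go([.518,-.05,.0829])
```

```text
t 25.12 pos [ 0.518  -0.0494  0.0822] F [ 0.6  1.6 -0.3] w 0.106 | tool shift /0.1: [-0.007  0.     0.006] turn/pi: [ 0.     -0.0001 -0.0003]
```

Emit:
jog_arm([
  [[0.005,0,0,0,0,0,1],[0.005,0,0,0,0,0,1]],
])

```text
time: 25.28
tool_pos: [0.5182, -0.0494, 0.0816]
eef_rot: [1.21, 1.208, -1.208]
contact_force: [-1.7, 1.9, 6.1]
grip_width: 0.108
```

Run:
```python
from h import *
go([.518,-.05,.0829])
```

```text
t 25.28 pos [ 0.5182 -0.0494  0.0816] F [-1.7  1.9  6.1] w 0.108 | tool shift /0.1: [-0.013 -0.002  0.006] turn/pi: [ 0.     -0.0001 -0.0005]
```

Contact at 6 N; the dowel is seated. Releasing and rising straight up.

Emit:
jog_arm([
  [[0,0,0,0,0,0,0.6],[0,0,0,0,0,0,0.6],[0,0,0,0,0,0,0.6],[0,0,0,0,0,0,0.6],[0,0,0,0,0,0,0.6],[0,0,0,0,0,0,0.6]],
])

```text
time: 25.78
tool_pos: [0.5184, -0.0509, 0.0815]
eef_rot: [1.208, 1.206, -1.209]
contact_force: [-0.9, 0.1, -0.6]
grip_width: 0.382
```

Emit:
jog_arm([
  [[-0.05,0,0,0,0,0,0.6],[-0.15,0,0,0,0,0,0.6],[-0.25,0,0,0,0,0,0.6],[-0.25,0,0,0,0,0,0.6],[-0.25,0,0,0,0,0,0.6],[-0.25,0,0,0,0,0,0.6],[-0.1,-0.2,0,0,0,0,0.6],[0,-0.3,0,0,0,0,0.6],[0,-0.3,0,0,0,0,0.6],[0,0,0,0,0,0,0.6],[0,0,0,0,0,0,0.6]],
])

```text
time: 26.7
tool_pos: [0.435, -0.0508, 0.2211]
eef_rot: [1.208, 1.204, -1.208]
contact_force: [0.5, -0.4, 0.3]
grip_width: 0.4
```

Run:
```python
from h import *
go([.518,-.05,.2])
c,s=shot('scene','s5.png')
print('dowel top pred',proj(c,[.518,-.05,.11]),'36mm err',proj(c,[.518,-.05,.119]))
cv2.imwrite('pics/s5c.png',cv2.resize(s[165:275,120:480],None,fx=2.2,fy=2.2,interpolation=cv2.INTER_CUBIC))
print(cv2.cvtColor(s,6)[206:230,270:284])
d=cv2.absdiff(s,cv2.imread('pics/scene0.png')).max(2)[150:420]; N,L,S,ce=cv2.connectedComponentsWithStats((d>40).astype(np.uint8))
print([(S[k]+[0,150,0,0,0]).tolist() for k in range(1,N) if S[k][4]>20])
```

```text
t 26.7 pos [ 0.435  -0.0508  0.2211] F [ 0.5 -0.4  0.3] w 0.4 | tool shift /0.1: [ 0.213  0.829 -0.008] turn/pi: [ 0.0001  0.0012 -0.001 ]
dowel top pred [276.29788486 212.97738136] 36mm err [276.30173334 209.70312061]
[[113 113 114 115 114 114 115 117 116 118 116 117 118 118]
 [106 107 106 106 107 107 108 108 107 109 109 110 111 110]
 [107 106 106 107 107 107 107 108 107 107 108 107 108 107]
 [108 108 108 110 108 108 107 107 107 108 108 108 107 108]
 [109 109 108 110 109 107 107 109 108 109 109 109 108 109]
 [110 109 109 108 108 119 122 119 103 109 109 108 109 107]
 [102 104 103 106 124 136 141 136 105 106 105 106 107 106]
 [102 102 102 116 149 144 146 141 111  99 105 105 102 102]
 [109 109 109 120 146 146 147 129 102  98 111 108 106 105]
 [116 115 114 113 123 131 126 101  89 104 116 114 113 113]
 [114 112 114 114 112 106  92  84  84 105 115 114 115 114]
 [134 134 134 124 113 108  96  86  89 120 129 124 117 118]
 [159 159 159 147 110 108  94  85  96 143 156 151 145 147]
 [162 162 165 158 108 107  95  84  98 151 168 164 164 164]
 [161 161 163 158 110 106  95  82  97 148 166 161 161 161]
 [161 161 163 158 109 104  95  82  95 148 165 162 162 162]
 [161 161 164 158 110 105  95  82 104 163 167 164 165 165]
 [161 161 162 148 111 105  94  81 121 183 143 142 143 144]
 [161 162 157 123 112 106  93  83 110 157  99  99 100 100]
 [160 162 154 101 113 105  93  84  79  94  95 101 101 100]
 [161 163 156 110 106 103  92  81  76 101 137 141 139 138]
 [161 161 159 143 122 104  82  80 100 139 167 166 166 165]
 [161 162 162 164 154 142 133 135 147 162 163 162 162 161]
 [160 160 161 162 162 165 167 166 164 163 161 161 160 160]]
[[370, 150, 84, 7, 475], [375, 150, 138, 78, 5465], [349, 183, 60, 61, 1135], [139, 198, 22, 13, 83], [274, 216, 13, 11, 53]]
```

View pics/s5c.png

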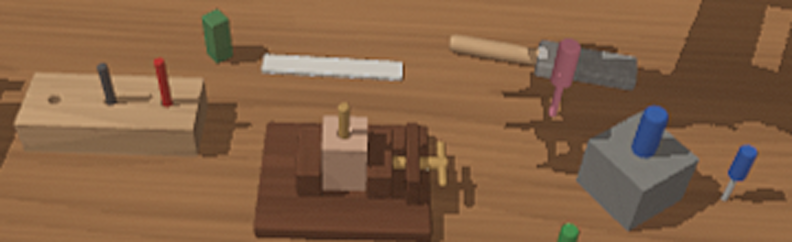

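The brass dowel stands in the bore with its top at (275.8,213); the prediction for 35 mm proud was (276.3,213.0). The grey and red dowels are still in the rack and the rod is in its stand. Handing in.

```bash
python3 -c "
from rig import close_job
print(close_job())"
```

```text
the job is handed in; nothing more can be done
None
```

The job is done and handed in at 26.7 s robot time. No verdict was reported.

- **Depth:** I took the larger blue rod from the stand and lowered it into the bore. It bottomed at 18.1 mm, so the bore is the 18 mm one. A second touch at a slightly different sideways position gave the same height, and I held it there for about 0.8 s. The highest force I read was about 11 N on first contact and 5–7 N during the hold.
- **Rod return:** It went back into the stand, and its handle showed at the same spot in the scene picture as at the start.
- **Dowel:** I fitted the short brass dowel, pressed it to the floor with about 6 N, and let go. Its top showed within about half a pixel of where 35 mm proud should be.
- **The rest:** The grey and red dowels are still in the rack. Comparing the last scene picture with the first, the remaining differences looked like the arm's shadow, and nothing appeared displaced. The gripper was well clear and touching nothing.

No check failed. The arm overshot by a few mm on the longer moves, up to about 20 mm on the longest, so I re-centred before each insertion. The force was only read at the end of each move call, so a short peak in between could have been higher than the 11 N.

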